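Load the vial tray into the autosampler bay

ROBOT

A 7-joint arm with a two-finger parallel gripper is mounted at the origin on the work surface. World frame = base frame: x ahead of the robot, y to its left, z up, the work surface at z = 0. Lengths are in m, angles in degrees, forces in N, time in s.
With the tool pointing down it reaches from about 0.4 to 0.875 m from the base axis. Payload 6.5 kg.
Tool frame: the origin (TCP) lies at the very end of the fingers, on their centre line; the grasp point (between the pads) lies 19 mm behind it; z points along the fingers, y is the line along which they close (so a half turn about z gives the same grasp; the last joint's range is limited). The gripper opens to 88 mm and grips with 3 to 60 N. Pads are 18 mm wide; open, the fingers measure 123 mm over their backs; the gripper's body (75 mm by 187 mm) begins 45 mm behind the grasp point.
Start: joints at [-71.001, 30.733, -0.252, 88.115, 0.149, 61.152, -4.079], TCP at [0.252, 0.599, 0.239] pointing down, gripper open.
Joint ranges: [-154.64, 154.64], [-21.42, 123.67], [-72.66, 72.17], [13.99, 137.28], [-74.86, 254.86], [10.95, 109.41], [-158.01, 158.01]. Speed limits (degrees/s): [136.94, 136.94, 180, 180, 180, 180, 180].

INTERFACE

Orientations are given as [roll, pitch, yaw] about the fixed x, y, z axes, in that order (R = Rz(yaw) Ry(pitch) Rx(roll)).
In Python, from station import telemetry, cams, robot gives the robot as it stands.
- The arm moves only by the tool step_arm, never from a script. Its argument "deltas" is a list of rows, each a list of 3 entries, a list of its own where there are three numbers: the turn, a rotation vector about the tool's x, y, z in rad, then the shift along the tool's x, y, z in mm, then the closure, from 0 (fully open) to 1 (shut). A call has 1 to 20 rows; each row is the pose to reach, as a shift and turn from the pose commanded when the call began, along the tool's axes at that moment; what a row does not reach only later rows make up. A row lasts 1/8 s, in which the tool goes at most 62.5 mm and 10.7 degrees, less where a joint would pass 70% of its speed; a pose out of reach is approached as far as the arm can. A call with a gripper value outside its range is refused whole. The fingers move at their own pace and stop on an object; "newtons" is the grip in N (left out, the last holds). Time passes only in rows, so rows that repeat a pose let the fingers close. It gives the time, the measured TCP pose, the force, the opening and the grip force at its end, in the units of the state.
- telemetry.sense(): the state, without advancing time (a new reading comes with each control period).
- cams.read_camera(name): name is "scene" or "top" or "wrist"; returns (picture, depth): 420x560x3 uint8, blue, green, red; 420x560 float32, m along the optical axis (not along the pixel's ray), 0 where there is no reading.
- cams.camera_info(name): a dict with "K" (3x3 intrinsics, pixels), "D" ([k1, k2, p1, p2, k3] as OpenCV has them; the pictures are not rectified), "R" (3x3) and "t" (3): a world point X has camera coordinates R X + t. Camera axes: x right, y down, z forward; pixel columns grow to the right and rows downward; lengths in m; the calibration is good to about 2 mm. A picture is of the moment at which its call begins: read the wrist's pose just before it. camera_info takes no time and is no camera call; for the wrist camera it gives the pose at the moment of the call.
- robot.close_job(): hands the job in; it is judged then, once.
The state is a dict: "clock": time; "joints": joint angles; "joint_velocities": joint speeds; "joint_efforts": joint torques, N m; "position": TCP position; "tool_rot": TCP orientation; "contact_force": force on the tool from outside, world axes, zero at the start; "ft_torque": the same for the moment, N m; "gripper_width": finger opening in m; "grasp_force": force on a finger pad.
Only numpy, scipy, OpenCV 4.12 (cv2) and the standard library are available. Lean on these libraries where they do the work, as an engineer would, in place of code of your own. Each camera call takes 0.05 s, during which the arm holds its last target. There are 200 camera calls.

TASK

The vial tray lies on the bench the wrong way round. Turn it end for end so its narrow nose leads, slide it along the guide rails of the autosampler's loading bay until it is fully home against the stop, then swing the latch fully closed behind it. Keep the three vials standing in their pockets and do not disturb the wash bottle, the flask or the jar.

Things in the scene. Friction and masses are not known exactly. Their poses are not given: they have to be found in the camera images.
- tray: grey plastic vial tray, 0.22-0.36 kg. Origin on its underside, below the middle of the handle; z up, x along the tray to its narrow nose. Base plate 8 mm thick: main part x -60 to +50 mm, 90 mm wide; nose x +50 to +95 mm, only 56 mm wide. On the main part a crate of 6 pockets, 72 mm wide, x -60 to +46 mm, up to z 34 mm; vials reach z 54 mm. Starts on the bench, nose pointing away from the bay
- tray_handle (a point): middle of the tray's straight handle bar, 88 mm above the underside, above the tray's origin. The bar runs along the tray's x: 72 mm long, 12 mm wide, from 78 to 98 mm above the underside, on two posts 31 mm either side of this point. Grasp it from above, fingers closing across the tray
- tray_nose (a point): middle of the tip of the tray's nose, 95 mm ahead of the tray's origin, 4 mm above the underside
- dock: aluminium loading bay of an autosampler, fixed. x = direction in which the tray slides in, y left of that, z up. Origin: on the bench, where the tray's origin stands (6 mm higher) when it is fully home, axes parallel. Dark floor plate 6 mm thick, 116 mm wide, x -190 to +110 mm, open from -190 to -87 mm. White instrument housing behind it from x = +120 mm, 115 mm high, 240 mm wide
- dock_mouth (a point): middle of the mouth of the two guide rails, x = -60 mm in the bay, 6 mm above the bench (its floor). Rails run on to x +52 mm, 94 mm apart, 21.5 mm above the bench; flared guides reach back to x -87 mm. Lips on the rails, underside 17.5 mm above the bench, 81 mm apart, cover the edges of the tray's base plate: the tray cannot be lowered in, it must slide in from the front
- dock_setdown (a point): x = -130 mm in the bay, on its floor, 6 mm above the bench: with the tray's origin here and axes parallel, the whole tray can be lowered straight onto the floor, its nose between the rails, ready to slide in 130 mm
- dock_stop (a point): middle of the end stop that meets the tip of the nose when home, x = +95 mm in the bay, 10 mm above the bench. From x +60 mm on the channel narrows to 64 mm (bevelled corners from +53 mm), so only the nose fits
- latch (a joint): angle of the latch, a flat steel arm on an upright pin beside the bay's mouth: 0 = fully open, pointing back from the mouth; 1.75 rad = fully closed, against its limit, across the rear of the tray (4 mm behind a tray that is home; a tray not home blocks it). Grows anticlockwise seen from above. Starts at 0 to 0.4, stays where left; about 1 N at the peg moves it. Arm 26 to 36 mm above the bench
- latch_peg (a point): top of the latch's upright steel peg, by which it is swung: 12 mm diameter, standing from 36 to 76 mm above the bench (this point is on its axis, 76 mm up). It turns about latch_hinge at a radius of 52 mm; fully closed it stands at about x = -91, y = +28 mm in the bay's frame
- latch_hinge (a point): the latch's upright pin axis, fixed to the bay at x = -69, y = +75 mm in its frame; this point is 31 mm above the bench
- vial0: loose capped glass vial, 22 mm diameter, 46 mm tall, standing in a pocket of the tray (pocket floor 8 mm above the tray's underside, 2 to 5 mm play all round); origin at the centre of its underside, z up along it
- vial1: loose capped glass vial, 22 mm diameter, 46 mm tall, standing in a pocket of the tray (pocket floor 8 mm above the tray's underside, 2 to 5 mm play all round); origin at the centre of its underside, z up along it
- vial2: loose capped glass vial, 22 mm diameter, 46 mm tall, standing in a pocket of the tray (pocket floor 8 mm above the tray's underside, 2 to 5 mm play all round); origin at the centre of its underside, z up along it
- wash_bottle: bystander: white plastic wash bottle, 64 mm diameter, 185 mm tall, origin at the centre of its underside
- flask: bystander: small glass volumetric flask, 66 mm diameter, 154 mm tall, origin at the centre of its underside
- jar: bystander: low amber glass jar, 48 mm diameter, 65 mm tall, origin at the centre of its underside
Things that resemble listed ones, but are neither listed nor needed, are in the scene too. Leave any green or turquoise look-alike of the tray alone.

How it is judged (in metres and radians):
On the way, in this order (a step that is already met when the one before it is completed fails the run):
1. the tray is turned and its shoulders are between the rails, nose first (x of tray_nose in the frame of dock between 0 and 0.08 m and y of tray_nose in the frame of dock between -0.02 and 0.02 m and z of tray_nose in the frame of dock below 0.02 m and x of tray in the frame of dock below -0.02 m).
2. the tray is fully home (x of tray_nose in the frame of dock above 0.089 m and y of tray_nose in the frame of dock between -0.007 and 0.007 m and z of tray_nose in the frame of dock below 0.014 m and angle between the x axis of tray and the x axis of dock, either way round below 0.07 rad and angle between tray's own z axis and vertical below 0.07 rad), for 0.2 s.
3. the latch is closed (value of joint latch above 1.65 rad), for 0.2 s.
At the end, for the whole second after the job is handed in: The tray is in the bay nose first, its nose tip within 6 mm of the end stop and 7 mm of the centre line, flat on the bay floor and parallel to it within 0.07 rad; the latch is closed (above 1.65 of 1.75 rad); all three vials stand in the tray's pockets, upright within 0.3 rad; everything is at rest (all of step 2 and value of joint latch above 1.65 rad and angle between each of vial0, vial1, vial2's own z axis and vertical below 0.3 rad and z of each of vial0, vial1, vial2 in the frame of tray below 0.015 m and horizontal distance between each of vial0, vial1, vial2 and tray below 0.056 m and linear speed of tray below 0.02 m/s); the robot touches nothing.
It fails at once if the wash bottle, the flask or the jar is disturbed (moved more than 30 mm) (distance of any of wash_bottle, flask, jar from where it was at the start of the episode above 0.03 m).
It fails at once if a vial is tipped over (angle between any of vial0, vial1, vial2's own z axis and vertical above 0.8 rad).
It also fails if it takes over 67 s, if anything falls off the work surface, if the arm or the gripper's body presses on something with over 40 N, if the wrist force passes 120 N, or if a joint passes its speed limit or range.

## Working session

There is one attempt and no reset: what is moved stays moved. The work goes in short steps, Python scripts to look and compute and a tool call to move; the robot and the scene stay as the last step left them, time stands still between calls to the robot, and variables do not carry over. Pictures are saved under pics/ and viewed, at most 14 in all, crops included, and the job is handed in when it is done.

Besides the shell and the picture viewer there is one more tool, called after ">>>" by a JSON object that holds its "op" and its "data", one argument or row to a line. step_arm: Moves the arm, as the interface text tells. Its arguments: {"type":"object","properties":{"deltas":{"type":"array","items":{"type":"array"}},"newtons":{"type":"number"}},"required":["deltas"]}

```bash
mkdir -p pics; cat > h.py <<'E'
import numpy as np, cv2
from station import telemetry, cams, robot
def snap(n,f):
    i=cams.camera_info(n); p,d=cams.read_camera(n)
    cv2.imwrite(f'pics/{f}.png',p); np.savez(f'pics/{f}.npz',p=p,d=d,**{k:np.array(i[k]) for k in 'KDRt'})
def P(f,u,v,z=None):
    "pixel->world: by plane z if given, else by depth (median 3x3)"
    a=np.load(f'pics/{f}.npz'); x,y=cv2.undistortPoints(np.array([[[u,v]]],float),a['K'],a['D'])[0,0]
    R,t=a['R'],a['t']; r=R.T@np.array([x,y,1]); c=-R.T@t
    if z is None:
        w=a['d'][int(v)-1:int(v)+2,int(u)-1:int(u)+2]; s=np.median(w[w>0])
    else: s=(z-c[2])/r[2]
    return c+s*r
E
python3 - <<'E'
from h import *
snap('top','top0'); snap('scene','sc0')
s=telemetry.sense(); print(s['clock'],s['position'],s['tool_rot'],s['gripper_width'],s['contact_force'])
E
```

```text
0.1 [0.25161931 0.59874454 0.23793475] [-1.79912860e+02  7.20901871e-03  1.57212242e+02] 0.08810774268646575 [0.30314061 0.02767176 0.94518641]
```

View pics/top0.png

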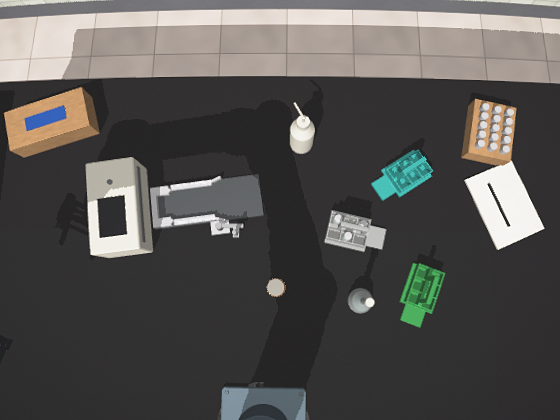

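View pics/sc0.png

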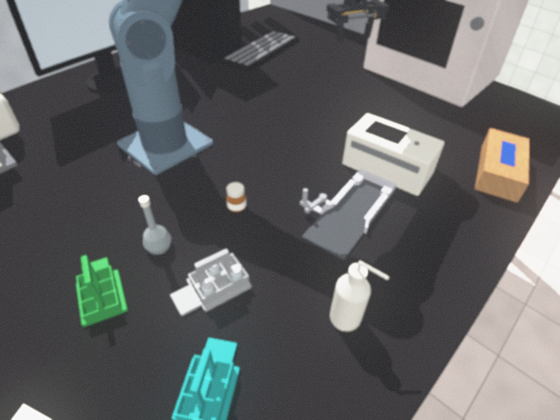

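Candidates in top view: grey tray (350,230), turquoise look-alike (403,175), green look-alike (422,290), and the wooden vial rack (490,130). The grey one, with its nose at (376,237) pointing away from the bay (205,203), matches the description. The bystanders are the bottle (302,133), flask (361,300) and jar (276,288). I'll check the choice in a crop.

```bash
python3 - <<'E'
from h import *
p=cv2.imread('pics/top0.png')
a=cv2.resize(p[195:265,310:400],None,fx=5.5,fy=5.5,interpolation=cv2.INTER_CUBIC)[:,:]
b=cv2.resize(p[165:250,140:275],None,fx=5.5,fy=5.5,interpolation=cv2.INTER_CUBIC)
# stack: scale to fit 800x600
c=np.zeros((600,800,3),np.uint8)
a=cv2.resize(p[200:260,315:395],(400,300),interpolation=cv2.INTER_CUBIC); c[:300,:400]=a     # x5
b=cv2.resize(p[170:230,145:225],(400,300),interpolation=cv2.INTER_CUBIC); c[300:,:400]=b     # x5
d=cv2.resize(p[185:245,195:275],(400,300),interpolation=cv2.INTER_CUBIC); c[300:,400:]=d     # x5
s=cv2.imread('pics/sc0.png'); c[:300,400:]=cv2.resize(s[240:315,165:265],(400,300),interpolation=cv2.INTER_CUBIC) #x4
cv2.imwrite('pics/crop1.png',c)
for n,(u,v,z) in dict(bottle=(302,140,.0),flask=(361,302,.03),jar=(276,288,.065),base=(262,400,0),tray=(350,232,.034),nose=(376,237,.008),rail=(190,190,.02)).items(): print(n,P('top0',u,v,z).round(3),P('top0',u,v).round(3))
E
```

```text
bottle [ 0.778 -0.099  0.   ] [ 0.739 -0.095  0.111]
flask [ 0.333 -0.253  0.03 ] [ 0.335 -0.244  0.084]
jar [ 0.367 -0.033  0.065] [ 0.367 -0.033  0.064]
base [0.076 0.001 0.   ] [0.078 0.    0.011]
tray [ 0.515 -0.225  0.034] [ 0.512 -0.222  0.052]
nose [ 0.505 -0.299  0.008] [ 0.505 -0.299  0.008]
rail [0.627 0.206 0.02 ] [0.631 0.21  0.004]
```

View pics/crop1.png

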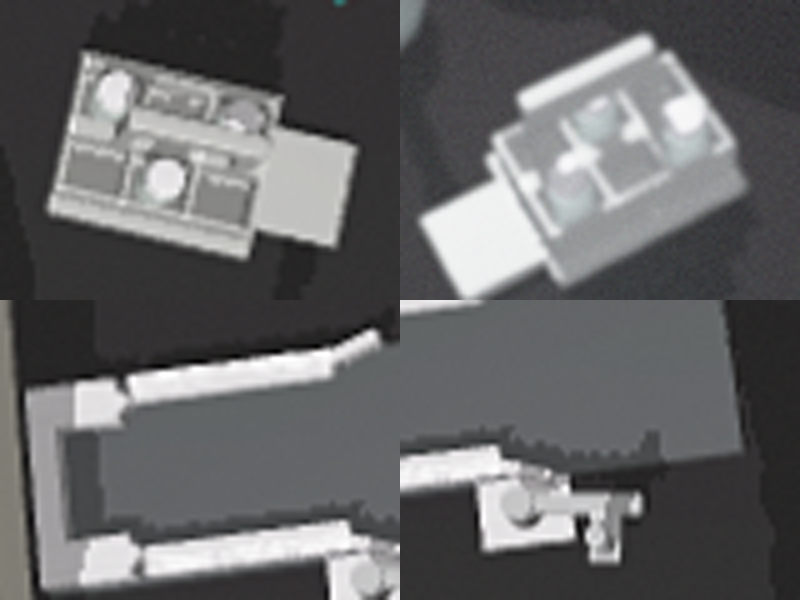

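The crop confirms the grey tray, with its nose tip at about (384,240) and the handle bar from (341,222) to (369,230). The bay's rails run from (171,188) and (174,222) back to (211,182) and (215,217), and the latch hinge is at about (219,226).

```bash
cat >> h.py <<'E'
def cloud(f):
    a=np.load(f'pics/{f}.npz'); h,w=a['d'].shape
    g=np.mgrid[0:h,0:w][::-1].reshape(2,-1).T.astype(float)
    n=cv2.undistortPoints(g[:,None],a['K'],a['D'])[:,0]
    q=np.c_[n,np.ones(len(n))]*a['d'].reshape(-1,1)
    return ((q-a['t'])@a['R']).reshape(h,w,3)
def line(p):
    m=p.mean(0); e=np.linalg.svd(p-m)[2][0]; return m,np.degrees(np.arctan2(e[1],e[0])),np.ptp((p-m)@e)
E
python3 - <<'E'
from h import *
C=cloud('top0')
q=C[195:265,315:395].reshape(-1,3); b=q[(q[:,2]>.075)&(q[:,2]<.11)]
print('bar',len(b),line(b[:,:2]),b.mean(0))
print('nose tip',(P('top0',386.4,229.6,.008)+P('top0',382.4,249.6,.008))/2)
r1=[P('top0',171,187.6,.0215),P('top0',211.5,182,.0215)]; r2=[P('top0',174,222,.0215),P('top0',215,216.6,.0215)]
print(np.array(r1+r2).round(4))
m0=(r1[0]+r2[0])/2;m1=(r1[1]+r2[1])/2; print('x52',m0,'x-60',m1,'ang',np.degrees(np.arctan2(*(m0-m1)[[1,0]])),np.linalg.norm(m0-m1))
print('hinge',P('top0',219,226,.04),'peg?',P('top0',315.6-195,235,.076))
for u,v in ((315.6,235),(235.6,233.5),(235.6,230),(235.6,237)): print(P('top0',u,v).round(3))
h=C[155:260,80:155].reshape(-1,3); h=h[(h[:,2]>.105)&(h[:,2]<.13)]
print('housing',cv2.minAreaRect(h[:,:2].astype(np.float32)*1000))
# wrist camera mounting in the tool frame
from scipy.spatial.transform import Rotation as Ro
s=telemetry.sense();i=cams.camera_info('wrist');T=Ro.from_euler('xyz',s['tool_rot'],degrees=True).as_matrix()
print('wristcam',T.T@(-np.array(i['R']).T@i['t']-s['position']),(np.array(i['R'])@T).round(2),i['K'][0][0]); print(T.round(2))
E
```

```text
bar 171 (array([ 0.52136877, -0.22624061]), np.float64(76.94154715426347), np.float64(0.07279610146873808)) [ 0.52136877 -0.22624061  0.09540793]
nose tip [ 0.49849445 -0.32155704  0.008     ]
[[0.633  0.2587 0.0215]
 [0.6494 0.1477 0.0215]
 [0.5381 0.2454 0.0215]
 [0.554  0.1345 0.0215]]
x52 [0.58559659 0.2520925  0.0215    ] x-60 [0.60170796 0.14108786 0.0215    ] ang 98.2583218923975 0.11216775414933075
hinge [0.52611361 0.1198458  0.04      ] peg? [0.49472094 0.36967409 0.076     ]
[ 0.51  -0.137 -0.001]
[0.503 0.072 0.071]
[0.511 0.071 0.075]
[0.502 0.08  0.002]
housing ((567.4392700195312, 383.38677978515625), (241.09400939941406, 131.84494018554688), 8.449743270874023)
wristcam [ 0.07419057  0.00046025 -0.14473175] [[-0.    1.    0.  ]
 [-0.96 -0.   -0.29]
 [-0.29 -0.    0.96]] 365.73982571592467
[[-0.92  0.39 -0.  ]
 [ 0.39  0.92 -0.  ]
 [-0.   -0.   -1.  ]]
```

```bash
cat >> h.py <<'E'
from scipy.spatial.transform import Rotation as Ro
def go(*W):
    "world targets (x,y,z,yaw_deg or None) tool down -> rows in tool axes"
    s=telemetry.sense(); T=Ro.from_euler('xyz',s['tool_rot'],degrees=True)
    print(round(s['clock'],2),'tcp',np.round(s['position'],4),np.round(s['tool_rot'],2),'w',round(s['gripper_width'],4),'F',np.round(s['contact_force'],1),'j7',s['joints'][6])
    for x,y,z,w in W:
        G=Ro.from_euler('xyz',[180,0,w],degrees=True)
        print((T.inv()*G).as_rotvec().round(3),(T.inv().apply(np.array([x,y,z])-s['position'])*1000).round(1))
E
python3 -c "
from h import *
go((.5,.25,.24,117),(.5214,-.2262,.22,76.9))"
```

```text
0.1 tcp [0.2516 0.5987 0.2379] [-1.7991e+02  1.0000e-02  1.5721e+02] w 0.0881 F [0.3 0.  0.9] j7 -4.078679121506481
[-0.001  0.001  0.702] [-364.1 -225.3   -1.7]
[-1.000e-03  1.000e-03  1.402e+00] [-568.2 -656.    19. ]
```

>>> {"op": "step_arm", "data": {
  "deltas": [
    [[0,0,0.7],[-364,-225,0],0],
    [[0,0,0.7],[-364,-225,0],0],
    [[0,0,0.7],[-364,-225,0],0],
    [[0,0,0.7],[-364,-225,0],0],
    [[0,0,0.7],[-364,-225,0],0],
    [[0,0,0.7],[-364,-225,0],0],
    [[0,0,1.4],[-568,-656,19],0],
    [[0,0,1.4],[-568,-656,19],0],
    [[0,0,1.4],[-568,-656,19],0],
    [[0,0,1.4],[-568,-656,19],0],
    [[0,0,1.4],[-568,-656,19],0],
    [[0,0,1.4],[-568,-656,19],0],
    [[0,0,1.4],[-568,-656,19],0],
    [[0,0,1.4],[-568,-656,19],0],
    [[0,0,1.4],[-568,-656,19],0],
    [[0,0,1.4],[-568,-656,19],0],
    [[0,0,1.4],[-568,-656,19],0],
    [[0,0,1.4],[-568,-656,19],0]
  ],
  "newtons": 40
}}

```text
clock: 2.35
position: [0.5217, -0.2235, 0.2197]
tool_rot: [-180.0, -0.1, 77.2]
contact_force: [0.1, 0.1, -0.2]
gripper_width: 0.088
grasp_force: 0.0
```

```bash
python3 - <<'E'
from h import *
snap('wrist','w1'); C=cloud('w1').reshape(-1,3)
b=C[(C[:,2]>.085)&(C[:,2]<.11)&(np.hypot(C[:,0]-.52,C[:,1]+.226)<.08)]
print(len(b),line(b[:,:2][::5]),b.mean(0),np.percentile(b[:,2],[5,95]))
m=line(b[:,:2][::5]);go((.5214,-.2262,.071,76.9))
E
```

```text
1424 (array([ 0.5215225, -0.2214573]), np.float64(-103.51496130847046), np.float64(0.07086175100866803)) [ 0.52211304 -0.22161085  0.09633159] [0.09487691 0.09768823]
2.4 tcp [ 0.5217 -0.2239  0.2197] [-1.7999e+02 -4.0000e-02  7.7130e+01] w 0.0881 F [-0.1  0.2 -0. ] j7 20.226850207805956
[-0.    -0.001  0.004] [ -2.5   0.3 148.7]
```

View pics/w1.png

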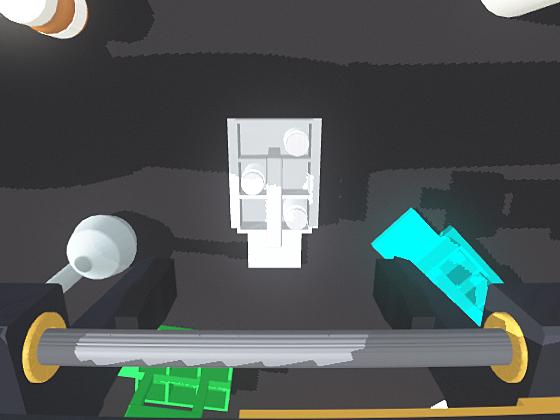

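The wrist view shows the grey tray straight below. Its handle bar runs from (274,150) to (274,245) and its nose is at (274,267), and both fingers will come down clear of the flask at (100,245) and the turquoise look-alike.

>>> {"op": "step_arm", "data": {
  "deltas": [
    [[0,0,0],[-1,0,60],0],
    [[0,0,0],[-1,0,115],0],
    [[0,0,0],[-1,0,149],0],
    [[0,0,0],[-1,0,149],0],
    [[0,0,0],[-1,0,149],1],
    [[0,0,0],[-1,0,149],1],
    [[0,0,0],[-1,0,149],1],
    [[0,0,0],[-1,0,149],1],
    [[0,0,0],[-1,0,149],1],
    [[0,0,0],[-1,0,149],1]
  ]
}}

```text
clock: 3.65
position: [0.5211, -0.2265, 0.0707]
tool_rot: [180.0, -0.0, 77.0]
contact_force: [-0.8, -0.2, 0.3]
gripper_width: 0.0305
grasp_force: 0.0
```

```bash
python3 -c "
from h import *
go((.5217,-.2235,.11,77),(.54,-.16,.11,20),(.56,-.07,.11,-23),(.56,-.07,.073,-23))"
```

```text
3.65 tcp [ 0.5211 -0.2265  0.0707] [180.    -0.    76.99] w 0.0305 F [-0.8 -0.2  0.3] j7 26.730052703997067
[ 0. -0. -0.] [  3.1  -0.1 -39.3]
[ 0.    -0.     0.995] [ 69.1   3.4 -39.3]
[-0.    -0.     1.745] [161.3   2.6 -39.2]
[-0.    -0.     1.745] [161.3   2.6  -2.2]
```

>>> {"op": "step_arm", "data": {
  "deltas": [
    [[0,0,0],[0,0,0],1],
    [[0,0,0],[0,0,0],1],
    [[0,0,0],[0,0,0],1],
    [[0,0,0],[0,0,0],1],
    [[0,0,0],[0,0,0],1],
    [[0,0,0],[0,0,-12],1],
    [[0,0,0],[0,0,-25],1],
    [[0,0,0],[0,0,-40],1],
    [[0,0,0],[0,0,-40],1]
  ]
}}

```text
clock: 4.78
position: [0.5223, -0.227, 0.1125]
tool_rot: [179.8, 0.0, 77.0]
contact_force: [-0.2, 0.8, -3.5]
gripper_width: 0.0116
grasp_force: 40.0
```

```bash
python3 -c "
from h import *
s=telemetry.sense();print(s['grasp_force'],s['ft_torque'])
go((.54,-.16,.11,20),(.56,-.07,.11,-23),(.56,-.07,.073,-23))"
```

```text
39.99634388834238 [-0.01649969  0.04200198 -0.03420394]
4.78 tcp [ 0.5223 -0.227   0.1125] [1.7981e+02 2.0000e-02 7.7000e+01] w 0.0116 F [-0.2  0.8 -3.5] j7 25.061138953512902
[ 0.003 -0.001  0.995] [69.3  2.2  2.5]
[ 0.003 -0.003  1.745] [161.5   1.4   2.4]
[ 0.003 -0.003  1.745] [161.5   1.3  39.4]
```

>>> {"op": "step_arm", "data": {
  "deltas": [
    [[0,0,0.05],[4,0,0],1],
    [[0,0,0.15],[13,0,0],1],
    [[0,0,0.27],[25,0,0],1],
    [[0,0,0.4],[37,0,0],1],
    [[0,0,0.53],[49,0,0],1],
    [[0,0,0.66],[61,0,0],1],
    [[0,0,0.79],[73,0,0],1],
    [[0,0,0.92],[85,0,0],1],
    [[0,0,1.05],[97,0,0],1],
    [[0,0,1.18],[109,0,0],1],
    [[0,0,1.31],[121,0,0],1],
    [[0,0,1.44],[133,0,0],1],
    [[0,0,1.57],[145,0,0],1],
    [[0,0,1.67],[154,0,0],1],
    [[0,0,1.73],[160,0,0],1],
    [[0,0,1.745],[161,0,0],1],
    [[0,0,1.745],[161,0,0],1]
  ]
}}

```text
clock: 6.9
position: [0.5572, -0.0697, 0.1106]
tool_rot: [180.0, 0.0, -22.9]
contact_force: [1.0, 0.3, -3.6]
gripper_width: 0.0115
grasp_force: 40.0
```

```bash
python3 -c "
from h import *
go((.56,-.07,.0715,-23))
print(telemetry.sense()['joints'])"
```

```text
6.9 tcp [ 0.5572 -0.0697  0.1106] [ 1.7999e+02  1.0000e-02 -2.2930e+01] w 0.0115 F [ 1.   0.3 -3.6] j7 -71.46364177475064
[0.    0.    0.001] [ 2.7 -0.8 39.1]
[-33.93755319  43.76097847  51.97816248 109.12453965 -45.09267483
  50.27721447 -71.46364177]
```

>>> {"op": "step_arm", "data": {
  "deltas": [
    [[0,0,0],[0,0,12],1],
    [[0,0,0],[0,0,25],1],
    [[0,0,0],[0,0,34],1],
    [[0,0,0],[0,0,38],1],
    [[0,0,0],[0,0,40],1],
    [[0,0,0],[0,0,40],1],
    [[0,0,0],[0,0,40],0.3],
    [[0,0,0],[0,0,40],0.3],
    [[0,0,0],[0,0,40],0.3],
    [[0,0,0],[0,0,40],0.3],
    [[0,0,0],[0,0,0],0.3],
    [[0,0,0],[0,0,-40],0.3],
    [[0,0,0],[0,0,-60],0.3]
  ]
}}

```text
clock: 8.52
position: [0.5581, -0.07, 0.1725]
tool_rot: [-180.0, -0.1, -23.0]
contact_force: [0.8, -1.0, -0.3]
gripper_width: 0.0619
grasp_force: 0.0
```

```bash
python3 - <<'E'
from h import *
snap('wrist','w2'); C=cloud('w2').reshape(-1,3)
b=C[(C[:,2]>.085)&(C[:,2]<.11)&(np.hypot(C[:,0]-.557,C[:,1]+.07)<.06)]
print(len(b),line(b[:,:2][::5]))
go((.557,-.07,.15,157))
print(telemetry.sense()['joints'])
E
```

```text
2028 (array([ 0.5628075 , -0.07115475]), np.float64(157.31890422605147), np.float64(0.07142717096506755))
8.57 tcp [ 0.5589 -0.0702  0.1739] [-179.91   -0.22  -23.  ] w 0.0616 F [ 2.  -1.   1.3] j7 -75.10379813629703
[ 6.000e-03 -2.000e-03 -3.142e+00] [-1.9  0.6 23.9]
[-37.33210811  39.24084732  57.2528858  107.18192903 -39.96149942
  56.0469285  -75.10379814]
```

View pics/w2.png

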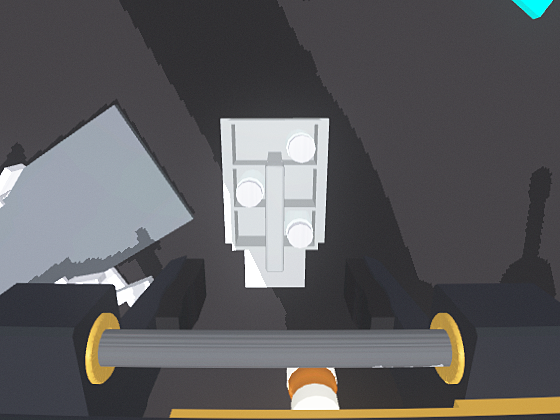

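The tray stands flat with all three vials upright, and its bar runs from (274,160) to (274,265). Next I turn the empty gripper half round.

>>> {"op": "step_arm", "data": {
  "deltas": [
    [[0,0,-0.18],[0,0,0],0.3],
    [[0,0,-0.36],[0,0,0],0.3],
    [[0,0,-0.54],[0,0,0],0.3],
    [[0,0,-0.72],[0,0,0],0.3],
    [[0,0,-0.9],[0,0,0],0.3],
    [[0,0,-1.08],[0,0,0],0.3],
    [[0,0,-1.26],[0,0,0],0.3],
    [[0,0,-1.44],[0,0,0],0.3],
    [[0,0,-1.62],[0,0,0],0.3],
    [[0,0,-1.8],[0,0,0],0.3],
    [[0,0,-1.98],[0,0,0],0.3],
    [[0,0,-2.16],[0,0,0],0.3],
    [[0,0,-2.34],[0,0,0],0.3],
    [[0,0,-2.52],[0,0,0],0.3],
    [[0,0,-2.7],[0,0,0],0.3],
    [[0,0,-2.88],[0,0,0],0.3],
    [[0,0,-3.06],[0,0,0],0.3],
    [[0,0,-3.14],[0,0,0],0.3],
    [[0,0,-3.14],[0,0,0],0.3]
  ]
}}

```text
clock: 10.95
position: [0.5568, -0.0694, 0.1698]
tool_rot: [180.0, -0.1, 156.9]
contact_force: [0.5, 0.4, 0.7]
gripper_width: 0.0615
grasp_force: 0.0
```

```bash
python3 - <<'E'
from h import *
go((.558,-.0702,.0715,157.0))
print(telemetry.sense()['joints'])
E
```

```text
10.95 tcp [ 0.5568 -0.0694  0.1698] [ 1.7999e+02 -9.0000e-02  1.5688e+02] w 0.0615 F [0.5 0.4 0.7] j7 75.74911775156514
[ 0.    -0.002 -0.002] [-1.6 -0.3 98.2]
[ -6.34504368  27.34568615  11.59365337 105.72073024  -7.22748201
  47.72485602  75.74911775]
```

>>> {"op": "step_arm", "data": {
  "deltas": [
    [[0,0,0],[-1,0,50],0.3],
    [[0,0,0],[-1,0,85],0.3],
    [[0,0,0],[-1,0,98],0.3],
    [[0,0,0],[-1,0,98],0.3],
    [[0,0,0],[-1,0,98],1],
    [[0,0,0],[-1,0,98],1],
    [[0,0,0],[-1,0,98],1],
    [[0,0,0],[-1,0,98],1],
    [[0,0,0],[-1,0,98],1],
    [[0,0,0],[-1,0,98],1],
    [[0,0,0],[-1,0,98],1],
    [[0,0,0],[-1,0,98],1],
    [[0,0,0],[-1,0,98],1],
    [[0,0,0],[-1,0,84],1],
    [[0,0,0],[-1,0,68],1],
    [[0,0,0],[-1,0,53],1],
    [[0,0,0],[-1,0,53],1]
  ]
}}

```text
clock: 13.08
position: [0.5594, -0.0702, 0.1195]
tool_rot: [179.9, 0.2, 156.9]
contact_force: [0.4, -0.2, -4.7]
gripper_width: 0.0115
grasp_force: 40.0
```

```bash
python3 - <<'E'
from h import *
go((.575,-.07,.115,98.4),(.6118,.0719,.115,98.4))
E
```

```text
13.07 tcp [ 0.5594 -0.0702  0.1195] [1.7994e+02 1.7000e-01 1.5692e+02] w 0.0115 F [ 0.4 -0.2 -4.7] j7 76.85018775999951
[0.003 0.002 1.021] [-14.2   6.3   4.6]
[0.003 0.002 1.021] [  7.5 151.3   4.7]
```

>>> {"op": "step_arm", "data": {
  "deltas": [
    [[0,0,0.06],[-1,0,0],1],
    [[0,0,0.17],[-3,1,0],1],
    [[0,0,0.3],[-5,2,0],1],
    [[0,0,0.43],[-7,3,0],1],
    [[0,0,0.56],[-9,4,0],1],
    [[0,0,0.69],[-11,5,0],1],
    [[0,0,0.82],[-13,6,0],1],
    [[0,0,0.93],[-13,12,0],1],
    [[0,0,1.0],[-12,24,0],1],
    [[0,0,1.02],[-9,40,0],1],
    [[0,0,1.02],[-6,60,0],1],
    [[0,0,1.02],[-3,80,0],1],
    [[0,0,1.02],[0,100,0],1],
    [[0,0,1.02],[3,120,0],1],
    [[0,0,1.02],[5,136,0],1],
    [[0,0,1.02],[7,147,0],1],
    [[0,0,1.02],[7,151,0],1],
    [[0,0,1.02],[7,151,0],1],
    [[0,0,1.02],[7,151,0],1]
  ]
}}

```text
clock: 15.45
position: [0.6109, 0.0706, 0.1178]
tool_rot: [-180.0, 0.0, 98.4]
contact_force: [-0.4, -0.3, -4.2]
gripper_width: 0.0117
grasp_force: 40.0
```

```bash
python3 - <<'E'
from h import *
go((.6118,.0719,.08,98.4))
snap('wrist','w3'); snap('top','top1')
p=cv2.imread('pics/w3.png'); q=cv2.imread('pics/top1.png')
c=np.zeros((600,800,3),np.uint8); c[:420,:560]=p; c[420:600,:800]=cv2.resize(q[160:250,100:500],(800,180)); 
cv2.imwrite('pics/v3.png',c)
E
```

```text
15.45 tcp [0.6109 0.0706 0.1178] [-1.7999e+02  3.0000e-02  9.8410e+01] w 0.0117 F [-0.4 -0.3 -4.2] j7 15.327501118643056
[-0.     0.001  0.   ] [ 1.2  1.1 37.8]
```

View pics/v3.png

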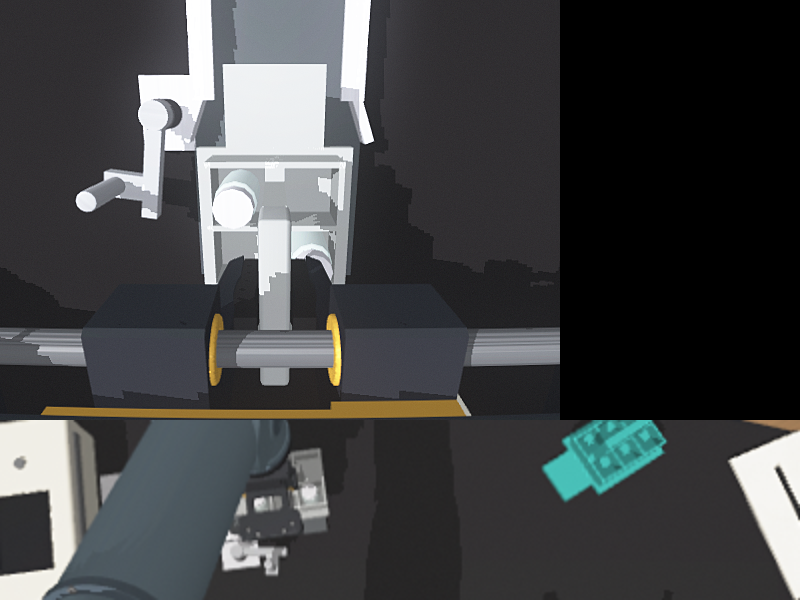

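```bash
python3 - <<'E'
from h import *
d=np.radians(98.4); O=np.array([.593,.2005]); X=np.array([np.cos(d),np.sin(d)]); Y=np.array([-X[1],X[0]])
f=lambda p:(round(float((p[:2]-O)@X)*1000,1),round(float((p[:2]-O)@Y)*1000,1))
for n,u,v,z in [('noseL',223,64,.055),('noseR',325,64,.055),('shoulderL',205,148,.055),('shoulderR',353,148,.055),('railLin',213,5,.0215),('railLin2',213,90,.0215),('railLout',187,5,.0215),('railRout',371,5,.0215),('railRin',343,5,.0215),('railRin2',342,90,.0215),('railRout2',363,95,.0215),('pegtop',86,201,.076),('hinge',158,114,.04)]:
  print(n,f(P('w3',u,v,z)),P('w3',u,v).round(3))
print('tcp',f(np.array([.6109,.0706])))
E
```

```text
noseL (-37.5, 27.9) [0.564 0.163 0.006]
noseR (-37.5, -26.3) [0.625 0.168 0.051]
shoulderL (-82.0, 39.8) [0.565 0.113 0.052]
shoulderR (-81.9, -43.8) [0.66  0.121 0.005]
railLin (-1.2, 37.2) [0.553 0.197 0.005]
railLin2 (-49.8, 39.2) [0.561 0.145 0.019]
railLout (-1.1, 52.7) [0.541 0.192 0.021]
railRout (-1.0, -56.9) [ 0.654  0.214 -0.002]
railRin (-1.2, -40.2) [0.635 0.209 0.005]
railRin2 (-49.8, -41.9) [0.642 0.157 0.02 ]
railRout2 (-52.7, -55.3) [0.656 0.157 0.019]
pegtop (-107.2, 101.2) [0.508 0.079 0.075]
hinge (-63.7, 69.5) [0.533 0.127 0.037]
tcp (-131.1, 1.3)
```

The wrist view shows the nose over the bay floor with its tip at (223–325, 64). The rails' inner edges are at about 213 and 343 px, so the tray sits some 2 mm left of centre. The latch is open, with its peg at (86,201). Lowering with a +2 mm correction.

>>> {"op": "step_arm", "data": {
  "deltas": [
    [[0,0,0],[0,2.3,10],1],
    [[0,0,0],[0,2.3,22],1],
    [[0,0,0],[0,2.3,32],1],
    [[0,0,0],[0,2.3,37],1],
    [[0,0,0],[0,2.3,39],1],
    [[0,0,0],[0,2.3,40],1],
    [[0,0,0],[0,2.3,41],1],
    [[0,0,0],[0,2.3,41],1],
    [[0,0,0],[0,2.3,41],1]
  ]
}}

```text
clock: 16.68
position: [0.6128, 0.0718, 0.0787]
tool_rot: [-179.9, -0.1, 98.5]
contact_force: [-9.6, -0.1, 16.2]
gripper_width: 0.0117
grasp_force: 40.0
```

```bash
python3 - <<'E'
from h import *
go((.6118,.0719,.0765,98.4))
snap('wrist','w4')
C=cloud('w4')
for n,u,v in [('nosetop',274,100),('floor',274,20),('base',0,0)][:2]: print(n,P('w4',u,v).round(4))
E
```

```text
16.68 tcp [0.6128 0.0718 0.0787] [-1.7994e+02 -7.0000e-02  9.8460e+01] w 0.0117 F [-9.6 -0.1 16.2] j7 16.610237104807773
[-0.001 -0.001  0.001] [ 0.2 -0.9  2.2]
nosetop [0.6021 0.1464 0.0127]
floor [0.5959 0.188  0.0049]
```

View pics/w4.png

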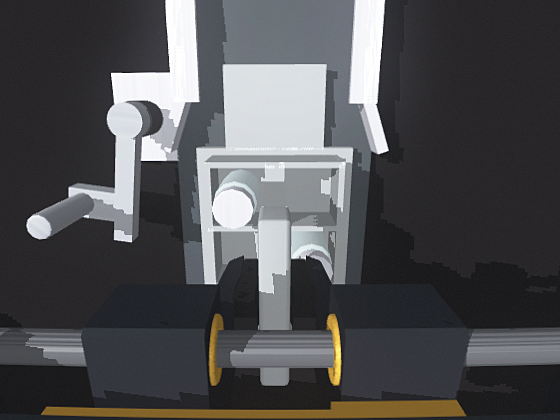

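```bash
python3 - <<'E'
from h import *
d=np.radians(98.4); O=np.array([.593,.2005]); X=np.array([np.cos(d),np.sin(d)]); Y=np.array([-X[1],X[0]])
f=lambda p:(round(float((p[:2]-O)@X)*1000,1),round(float((p[:2]-O)@Y)*1000,1))
p=cv2.imread('pics/w4.png')
c=cv2.resize(p[0:180,90:400],None,fx=2.55,fy=2.55,interpolation=cv2.INTER_CUBIC); cv2.imwrite('pics/v4.png',c[:,:800])
for n,u,v,z in [('noseL',223,66,.014),('noseR',326,66,.014),('noseL2',223,140,.014),('noseR2',326,140,.014),('Lin',196,10,.0215),('Rin',356,10,.0215),('Lin2',199,90,.0215),('Rin2',350,90,.0215),('Lout',165,5,.0215),('Rout',384,5,.0215)]:
  print(n,f(P('w4',u,v,z)))
E
```

```text
noseL (-37.2, 26.4)
noseR (-37.2, -29.0)
noseL2 (-76.7, 27.8)
noseR2 (-76.6, -30.6)
Lin (-11.2, 38.0)
Rin (-11.2, -42.2)
Lin2 (-49.7, 38.5)
Rin2 (-49.7, -41.2)
Lout (-8.8, 53.5)
Rout (-8.7, -56.1)
```

View pics/v4.png

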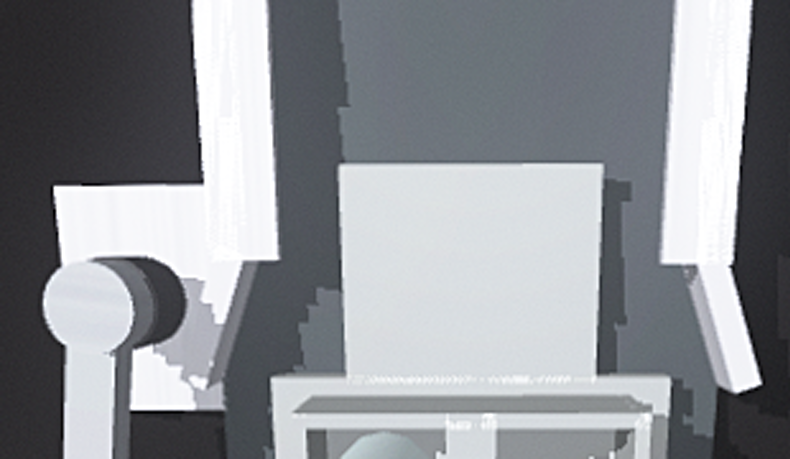

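The crop shows the nose (sides at x 340 and 603) centred between the lips (275 and 668) to within half a millimetre, and parallel to them. I'll ease the downward pressure and slide in.

>>> {"op": "step_arm", "data": {
  "deltas": [
    [[0,0,0],[0,0,-1.5],1],
    [[0,0,0],[0,0,-1.5],1],
    [[0,0,0],[4,0,-1.5],1],
    [[0,0,0],[11,0,-1.5],1],
    [[0,0,0],[19,0,-1.5],1],
    [[0,0,0],[27,0,-1.5],1],
    [[0,0,0],[35,0,-1.5],1],
    [[0,0,0],[40,0,-1.5],1],
    [[0,0,0],[40,0,-1.5],1]
  ],
  "newtons": 20
}}

```text
clock: 17.85
position: [0.608, 0.1121, 0.0787]
tool_rot: [179.9, 0.0, 98.5]
contact_force: [0.8, -3.5, 4.7]
gripper_width: 0.0119
grasp_force: 20.0
```

>>> {"op": "step_arm", "data": {
  "deltas": [
    [[0,0,0],[4,0,0],1],
    [[0,0,0],[11,0,0],1],
    [[0,0,0],[19,0,0],1],
    [[0,0,0],[27,0,0],1],
    [[0,0,0],[35,0,0],1],
    [[0,0,0],[43,0,0],1],
    [[0,0,0],[51,0,0],1],
    [[0,0,0],[57,0,0],1],
    [[0,0,0],[60,0,0],1],
    [[0,0,0],[60,0,0],1]
  ]
}}

```text
clock: 19.1
position: [0.5992, 0.1701, 0.0787]
tool_rot: [179.9, 0.1, 98.4]
contact_force: [0.9, -5.8, 5.6]
gripper_width: 0.0113
grasp_force: 20.0
```

>>> {"op": "step_arm", "data": {
  "deltas": [
    [[0,0,0],[4,0,0],1],
    [[0,0,0],[11,0,0],1],
    [[0,0,0],[18,0,0],1],
    [[0,0,0],[24,0,0],1],
    [[0,0,0],[27,0,0],1],
    [[0,0,0],[29,0,0],1],
    [[0,0,0],[30,0,0],1],
    [[0,0,0],[31,0,0],1],
    [[0,0,0],[32,0,0],1],
    [[0,0,0],[33,0,0],1],
    [[0,0,0],[33,0,0],1]
  ]
}}

```text
clock: 20.48
position: [0.5944, 0.2019, 0.0788]
tool_rot: [179.9, 0.1, 98.4]
contact_force: [1.2, -6.8, 4.9]
gripper_width: 0.0118
grasp_force: 20.0
```

Not at the stop yet; creeping on.

>>> {"op": "step_arm", "data": {
  "deltas": [
    [[0,0,0],[1,0,0],1],
    [[0,0,0],[2,0,0],1],
    [[0,0,0],[3,0,0],1],
    [[0,0,0],[3,0,0],1]
  ]
}}

```text
clock: 20.98
position: [0.594, 0.2049, 0.0788]
tool_rot: [179.9, 0.1, 98.4]
contact_force: [1.1, -6.5, 6.4]
gripper_width: 0.0118
grasp_force: 20.0
```

```bash
python3 - <<'E'
from h import *
go((.593,.2005,.0788,98.4)); snap('wrist','w5')
E
```

```text
20.98 tcp [0.594  0.2049 0.0788] [1.7995e+02 1.0000e-01 9.8410e+01] w 0.0118 F [ 1.1 -6.5  6.4] j7 4.255431701460825
[0.001 0.002 0.   ] [-4.2 -1.6 -0. ]
```

View pics/w5.png

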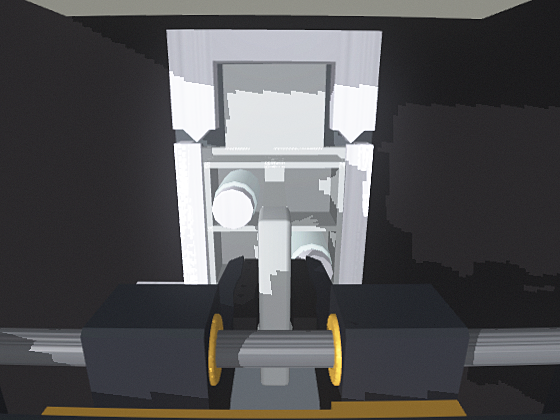

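The nose is between the bevelled blocks with its tip at v≈65, and the stop's edge is at v≈62, so a couple of millimetres remain.

>>> {"op": "step_arm", "data": {
  "deltas": [
    [[0,0,0],[0.7,0,0],1],
    [[0,0,0],[1.4,0,0],1],
    [[0,0,0],[2.1,0,0],1],
    [[0,0,0],[2.1,0,0],1]
  ]
}}

```text
clock: 21.52
position: [0.5938, 0.2055, 0.0787]
tool_rot: [180.0, 0.2, 98.4]
contact_force: [1.1, -9.3, 6.3]
gripper_width: 0.0118
grasp_force: 20.0
```

>>> {"op": "step_arm", "data": {
  "deltas": [
    [[0,0,0],[0.8,0,0],1],
    [[0,0,0],[1.5,0,0],1],
    [[0,0,0],[1.5,0,0],1],
    [[0,0,0],[1.5,0,0],1]
  ]
}}

```text
clock: 22.02
position: [0.5936, 0.2056, 0.0788]
tool_rot: [180.0, 0.3, 98.3]
contact_force: [1.1, -11.6, 8.4]
gripper_width: 0.0115
grasp_force: 20.0
```

The TCP is stationary while the force rises, so the tray is home. Releasing and rising.

>>> {"op": "step_arm", "data": {
  "deltas": [
    [[0,0,0],[0,0,0],0.4],
    [[0,0,0],[0,0,0],0.4],
    [[0,0,0],[0,0,0],0.4],
    [[0,0,0],[0,0,0],0.4],
    [[0,0,0],[0,0,-30],0.4],
    [[0,0,0],[0,0,-80],0.4],
    [[0,0,0],[0,0,-120],0.4],
    [[0,0,0],[0,0,-120],0.4]
  ]
}}

```text
clock: 23.02
position: [0.5948, 0.2107, 0.2016]
tool_rot: [179.7, -0.1, 98.5]
contact_force: [0.4, -0.3, -1.0]
gripper_width: 0.0528
grasp_force: 0.0
```

```bash
python3 - <<'E'
from h import *
snap('wrist','w6')
go((.54,.12,.2,40),(.479,.0918,.17,-24))
E
```

```text
23.07 tcp [0.5933 0.2105 0.1994] [ 1.7986e+02 -6.0000e-02  9.8500e+01] w 0.0532 F [ 0.2  0.6 -0.2] j7 0.3654489740060193
[ 0.002 -0.002  1.021] [-81.6 -66.1  -0.9]
[ 0.    -0.003  2.138] [-100.5 -130.7   29. ]
```

View pics/w6.png

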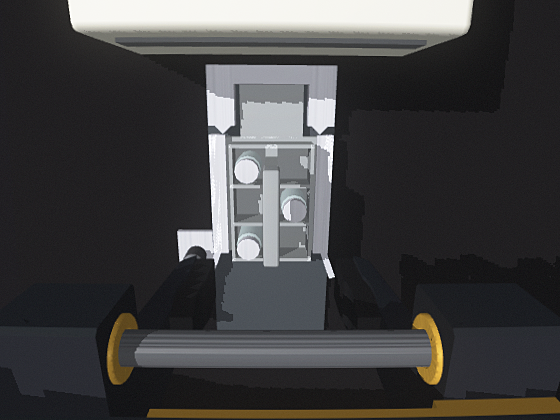

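The tray is seated with its nose against the stop at (272,86) and the vials standing. Next I move to the latch with the fingers closed.

>>> {"op": "step_arm", "data": {
  "deltas": [
    [[0,0,0.17],[-15,-12,0],1],
    [[0,0,0.34],[-30,-24,0],1],
    [[0,0,0.51],[-45,-36,0],1],
    [[0,0,0.68],[-60,-48,0],1],
    [[0,0,0.85],[-70,-58,0],1],
    [[0,0,1.02],[-80,-68,0],1],
    [[0,0,1.19],[-85,-80,5],1],
    [[0,0,1.36],[-90,-92,10],1],
    [[0,0,1.53],[-94,-104,15],1],
    [[0,0,1.7],[-97,-116,20],1],
    [[0,0,1.87],[-100,-124,25],1],
    [[0,0,2.04],[-100,-130,29],1],
    [[0,0,2.138],[-100,-131,29],1],
    [[0,0,2.138],[-100,-131,29],1],
    [[0,0,2.138],[-100,-131,29],1]
  ]
}}

```text
clock: 24.95
position: [0.4776, 0.0917, 0.1687]
tool_rot: [179.9, 0.0, -23.9]
contact_force: [-0.1, -0.2, -0.1]
gripper_width: 0.0004
grasp_force: 0.0
```

```bash
python3 - <<'E'
from h import *
snap('wrist','w7'); C=cloud('w7').reshape(-1,3)
b=C[(C[:,2]>.066)&(C[:,2]<.083)&(np.hypot(C[:,0]-.508,C[:,1]-.079)<.03)]
print('peg',len(b),np.median(b,0) if len(b) else '')
go((.479,.0918,.053,-24))
E
```

```text
peg 271 [0.50835767 0.07833865 0.07449338]
25.0 tcp [0.4777 0.0918 0.1689] [ 1.7997e+02  2.0000e-02 -2.3920e+01] w 0.0004 F [0.4 0.3 0.8] j7 -91.69277132175004
[0.001 0.    0.001] [  1.2  -0.6 115.9]
```

View pics/w7.png

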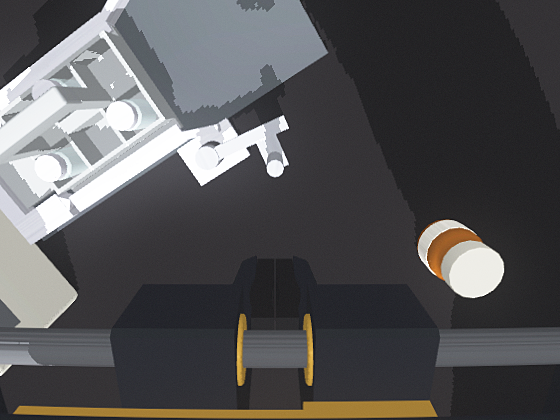

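The peg stands where I expected, at (275,168) or world (0.508, 0.078). The fingertips are aligned behind it. Lowering, then working out the arc.

>>> {"op": "step_arm", "data": {
  "deltas": [
    [[0,0,0],[0,0,50],1],
    [[0,0,0],[0,0,95],1],
    [[0,0,0],[0,0,115],1],
    [[0,0,0],[0,0,115],1],
    [[0,0,0],[0,0,115],1]
  ]
}}

```text
clock: 25.62
position: [0.4785, 0.0917, 0.055]
tool_rot: [-180.0, -0.1, -24.0]
contact_force: [-0.6, -0.3, -0.0]
gripper_width: 0.0007
grasp_force: 0.0
```

```bash
python3 - <<'E'
from h import *
H=np.array([.5296,.1263]); W=[]
for th in np.linspace(.04,1.70,11):
    a=np.radians(144.9+98.4)+th; e=np.array([np.cos(a),np.sin(a)]); t=np.array([-e[1],e[0]])
    p=H+.052*e-.015*t; W.append((*p,.054,np.degrees(a)+90))
go(*W)
E
```

```text
25.62 tcp [0.4785 0.0917 0.055 ] [-1.7996e+02 -6.0000e-02 -2.4000e+01] w 0.0007 F [-0.6 -0.3 -0. ] j7 -82.11107560471604
[-0.001 -0.001  0.007] [17.2 -0.5  1.1]
[-0.001 -0.001 -0.159] [26.   1.4  1.1]
[-0.001 -0.001 -0.325] [35.   1.7  1.1]
[-0.    -0.001 -0.491] [43.9  0.6  1.1]
[-0.    -0.001 -0.657] [52.5 -2.   1.1]
[-0.    -0.001 -0.823] [60.5 -6.   1.1]
[-0.    -0.001 -0.989] [ 67.8 -11.2   1.1]
[-0.000e+00 -1.000e-03 -1.155e+00] [ 74.1 -17.6   1.1]
[ 0.000e+00 -1.000e-03 -1.321e+00] [ 79.3 -25.    1.1]
[ 0.000e+00 -1.000e-03 -1.487e+00] [ 83.1 -33.1   1.1]
[ 0.000e+00 -1.000e-03 -1.653e+00] [ 85.6 -41.7   1.2]
```

>>> {"op": "step_arm", "data": {
  "deltas": [
    [[0,0,0],[8,0,0],1],
    [[0,0,0],[17,0,0],1],
    [[0,0,-0.08],[21.5,0.5,0],1],
    [[0,0,-0.16],[26,1.4,0],1],
    [[0,0,-0.24],[30.5,1.6,0],1],
    [[0,0,-0.325],[35,1.7,0],1],
    [[0,0,-0.41],[39.5,1.2,0],1],
    [[0,0,-0.49],[44,0.6,0],1],
    [[0,0,-0.575],[48.2,-0.7,0],1],
    [[0,0,-0.66],[52.5,-2,0],1],
    [[0,0,-0.74],[56.5,-4,0],1],
    [[0,0,-0.82],[60.5,-6,0],1],
    [[0,0,-0.905],[64.2,-8.6,0],1],
    [[0,0,-0.99],[67.8,-11.2,0],1],
    [[0,0,-1.07],[71,-14.4,0],1],
    [[0,0,-1.155],[74,-17.6,0],1],
    [[0,0,-1.24],[76.8,-21.3,0],1],
    [[0,0,-1.32],[79.3,-25,0],1],
    [[0,0,-1.4],[81.2,-29,0],1],
    [[0,0,-1.4],[81.2,-29,0],1]
  ]
}}

```text
clock: 28.12
position: [0.5645, 0.0848, 0.0545]
tool_rot: [180.0, -0.0, 56.1]
contact_force: [-0.5, 0.1, -0.1]
gripper_width: 0.0007
grasp_force: 0.0
```

```bash
python3 - <<'E'
from h import *
H=np.array([.5296,.1263]); W=[]
for th in (1.5,1.6,1.65,1.7,1.75,1.8,1.85):
    a=np.radians(144.9+98.4)+th; e=np.array([np.cos(a),np.sin(a)]); t=np.array([-e[1],e[0]])
    p=H+.052*e-.015*t; W.append((*p,.054,np.degrees(a)+90))
go(*W)
E
```

```text
28.12 tcp [0.5645 0.0848 0.0545] [ 1.7996e+02 -2.0000e-02  5.6140e+01] w 0.0007 F [-0.5  0.1 -0.1] j7 -20.01908951279266
[ 0.001 -0.    -0.054] [2.8 0.6 0.5]
[ 0.001 -0.    -0.154] [8.1 1.6 0.5]
[ 0.001 -0.    -0.204] [10.8  1.8  0.5]
[ 0.001 -0.    -0.254] [13.5  2.   0.5]
[ 0.001 -0.    -0.304] [16.2  2.   0.5]
[ 0.001 -0.    -0.354] [18.9  1.9  0.5]
[ 0.001 -0.    -0.404] [21.6  1.6  0.5]
```

>>> {"op": "step_arm", "data": {
  "deltas": [
    [[0,0,-0.05],[2.8,0.6,0],1],
    [[0,0,-0.1],[5.5,1.2,0],1],
    [[0,0,-0.15],[8.1,1.6,0],1],
    [[0,0,-0.2],[10.8,1.8,0],1],
    [[0,0,-0.25],[13.5,2,0],1],
    [[0,0,-0.28],[15,2,0],1],
    [[0,0,-0.304],[16.2,2,0],1],
    [[0,0,-0.304],[16.2,2,0],1]
  ]
}}

```text
clock: 29.12
position: [0.5741, 0.0963, 0.0542]
tool_rot: [-180.0, 0.1, 73.6]
contact_force: [-1.7, -5.2, 2.3]
gripper_width: 0.0005
grasp_force: 2.6
```

```bash
python3 - <<'E'
from h import *
snap('wrist','w8'); C=cloud('w8').reshape(-1,3)
go((.5,.1,.2,73))
e=np.array([.5937,.2056])-.091*np.array([-.1461,.9893])+.028*np.array([-.9893,-.1461]); print('expected closed peg',e)
b=C[(C[:,2]>.066)&(C[:,2]<.083)&(np.hypot(*(C[:,:2]-e).T)<.02)]
print('peg',len(b),np.median(b,0) if len(b) else '')
E
```

```text
29.18 tcp [0.5741 0.0963 0.0542] [-1.7998e+02  8.0000e-02  7.3590e+01] w 0.0003 F [-1.6 -5.6  2.5] j7 -7.7573246102717395
[-0.     0.001  0.01 ] [ -17.6  -72.2 -145.7]
expected closed peg [0.5792947 0.1114829]
peg 2383 [0.57883504 0.10752321 0.07454193]
```

>>> {"op": "step_arm", "data": {
  "deltas": [
    [[0,0,0],[0.8,0,0],1],
    [[0,0,0],[1.5,0,0],1],
    [[0,0,0],[1.5,0,0],1]
  ]
}}

```text
clock: 29.55
position: [0.5742, 0.0964, 0.0542]
tool_rot: [-180.0, 0.2, 73.5]
contact_force: [-3.2, -7.0, 3.9]
gripper_width: 0.0009
grasp_force: 4.1
```

The peg doesn't move and the force rises, so the latch is at its limit. Backing off, rising, and taking a final look.

>>> {"op": "step_arm", "data": {
  "deltas": [
    [[0,0,0],[-8,0,0],1],
    [[0,0,0],[-30,0,0],1],
    [[0,0,0],[-30,0,-60],1],
    [[0,0,0],[-40,0,-120],1],
    [[0,0,0],[-60,0,-150],1],
    [[0,0,0],[-60,0,-150],1],
    [[0,0,0],[-60,0,-150],1]
  ]
}}

```text
clock: 30.42
position: [0.5572, 0.0417, 0.2033]
tool_rot: [-179.9, -0.0, 73.6]
contact_force: [0.6, 1.1, -0.0]
gripper_width: 0.0006
grasp_force: 0.0
```

```bash
python3 - <<'E'
from h import *
snap('wrist','w9'); C=cloud('w9').reshape(-1,3); e=np.array([.5793,.1115])
b=C[(C[:,2]>.066)&(C[:,2]<.083)&(np.hypot(*(C[:,:2]-e).T)<.02)]
print('peg',len(b),np.median(b,0) if len(b) else ''); go((.5,.1,.2,73))
E
```

```text
peg 216 [0.57881499 0.11061247 0.07471311]
30.48 tcp [0.5571 0.042  0.2029] [-1.7987e+02  2.0000e-02  7.3660e+01] w 0.0002 F [-0.3  0.2 -1.4] j7 -8.757812025806036
[-0.002  0.     0.012] [ 39.6 -71.1   3. ]
```

View pics/w9.png

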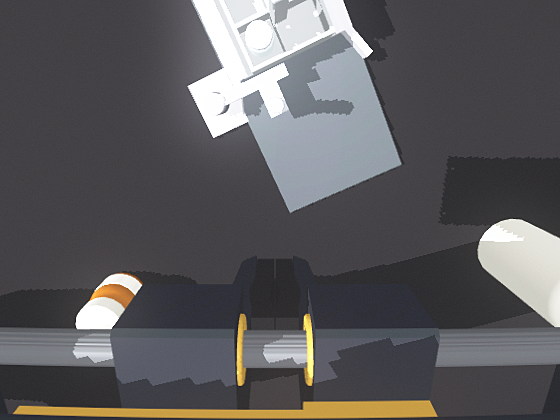

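The latch arm lies across the tray's rear, from its hinge at (215,100) to (285,70). The peg, at (272,105), is within 1 mm of its closed position.

```bash
python3 -c "
from station import robot
print(robot.close_job())"
```

```text
the job is handed in; nothing more can be done
None
```

The tray is turned nose first and fully home against the stop, the latch is closed to its limit, the vials were upright when last seen and no bystander was touched; the job was handed in at about 30 s, but the hand-in returned no verdict.

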